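# Set the stage dial to the red line and store it

## Robot

A 6-joint arm with a two-finger parallel gripper is mounted at the origin on the work surface. World frame = base frame: x ahead of the robot, y to its left, z up, the work surface at z = 0. Lengths are in mm, angles in rad, forces in N, time in s.
With the tool pointing down it reaches from about 275 to 1000 mm from the base axis. Payload 8.4 kg.
Tool frame: the origin (TCP) lies between the finger pads; the fingertips stand 8 mm ahead of it and the grasp point (between the pads) lies 11 mm behind it (tcp_to_tips is the distance from the TCP to the fingertips, in mm); z points along the fingers, y is the line along which they close (so a half turn about z gives the same grasp; the last joint's range is limited). The gripper opens to 85 mm and grips with 20 to 120 N. Pads are 22 mm wide; open, the fingers measure 114 mm over their backs; the gripper's body (76 mm by 85 mm) begins 54 mm behind the grasp point. The pads swing forward as they close: fully open they stand 13 mm farther back than shut.
Start: joints at [1.146, 0.353, 1.633, -0, 1.155, -0.002], TCP at [256.446, 569.968, 239.281] pointing down, gripper open.
Joint ranges: [-2.63, 2.63], [-0.92, 2.1], [0.06, 2.66], [-1.3, 4.44], [0, 2.69], [-3.02, 3.02]. Speed limits (rad/s): [2.22, 2.22, 2.79, 3.14, 3.14, 3.14].

## Interface

Orientations are given as [roll, pitch, yaw] about the fixed x, y, z axes, in that order (R = Rz(yaw) Ry(pitch) Rx(roll)).
In Python, from rig import * gives the robot as it stands.
- The arm moves only by the tool step_arm, never from a script. Its argument "motion" is a list of rows, each an object with "claw": the finger opening in mm, from 0 to 85.4; "delta_pos": the shift along the tool's x, y, z in mm, a list of three; "turn": the turn about the tool's z in rad. In form: [{"claw": claw, "delta_pos": [dx, dy, dz], "turn": turn}, ...]. A call has 1 to 8 rows; each row shifts and turns the commanded pose from where the row before left it, along the tool's axes as they then stand; what a row does not reach is not made up. A row lasts 1/12 s, in which the tool goes at most 41.7 mm and 7.16 degrees, less where a joint would pass 70% of its speed; a pose out of reach is approached as far as the arm can. A call is refused whole if a number of a shift passes 41.7 or a number of a turn 0.125, either way. A call with a gripper value outside its range is refused whole. The fingers move at their own pace and stop on an object; "force" is the grip in N (left out, the last holds). Time passes only in rows, so rows that do not move let the fingers close. It gives the time, the measured TCP pose, the force, the opening and the grip force at its end, in the units of the state.
- sense(): the state, without advancing time (a new reading comes with each control period).
- grab_frame(name): name is "scene" or "top"; returns a dict with "img" (480x640x3 uint8, red, green, blue), "vertical_fov" (degrees; the focal length in pixels is half the picture's height over the tangent of half this angle, whatever the lens; pixels are square), "cx", "cy" (the principal point, pixels), "R" (3x3) and "t" (3): a world point X has camera coordinates R X + t. Camera axes: x right, y down, z forward; pixel columns grow to the right and rows downward; lengths in mm; the calibration is good to about 2 mm. A picture is of the moment at which its call begins. There is no depth.
- sign_off(): hands the job in; it is judged then, once.
The state is a dict: "clock": time; "qpos": joint angles; "qvel": joint speeds; "joint_efforts": joint torques, N m; "eef_pos": TCP position; "tcp_rot": TCP orientation; "contact_force": force on the tool from outside, world axes, zero at the start; "wrist_torque": the same for the moment, N m; "opening": opening from 0.0 (shut) to 1.0 (fully open); "grasp_force": force on a finger pad.
Only numpy, scipy, OpenCV 4.12 (cv2) and the standard library are available. Lean on these libraries where they do the work, as an engineer would, in place of code of your own. Each camera call takes 0.05 s, during which the arm holds its last target. There are 200 camera calls.

## Task

Turn the dial of the adjustment stage by pushing its bar from one side with the fingertips, never gripping the bar, until the dial's white index mark lines up with the red setting line on the white scale ring. Then press the green button on the readout all the way down to store the setting, and back away with the dial still on the line. Do not press the button before the dial is set, and leave the bin, ball nut, bearing block and screwdriver where they are.

Things in the scene. Friction and masses are not known exactly. Their poses are not given: they have to be found in the camera images.
- dial_axis (a point): Centre of the black dial (flat disc 150 mm across) on its vertical axis, at the disc's top face, 44 mm above the work surface. The dial sits in a fixed white scale ring (194 mm across, top 40 mm above the work surface, black lines every 15 degrees) on a fixed square aluminium plate 200 x 200 x 12 mm.
- bar_top (a point): Middle of the flat top of the upright bar that stands on the dial across its axis, 76 mm above the work surface. The bar is 112 mm long (56 mm each way, along the line to the index), 16 mm thick with its blue side cheeks, 32 mm above the disc. Pushing either end sideways turns the dial, either way. It counts as gripped when the fingers press both blue cheeks at once.
- index (a point): The index point: on the dial's rim, 75 mm from the axis, at the outer end of the white index mark (a line 5 mm wide, from 56 to 75 mm from the axis on the black disc). It turns with the dial. The half of the bar's top on the index side also carries a white stripe.
- setting_line (a point): Inner end of the red setting line on the white scale ring, also 75 mm from the axis and at the same height as the index point. The red line is 5 mm wide, runs outward to 97 mm, and ends in a small red tab on the ring's side. It does not move when touched.
- dial (a joint): Angle of the dial, rad, growing anticlockwise seen from above. Starts at 0.9 to 5.4; the red line lies between -0.5 and 0.5 (the same as 5.78 to 6.78) on this scale, so either way round leads to it. Stops at -1.5 and 7.8. Held by friction of about 0.15 N m (3 to 4 N at 45 mm from the axis); stays where it is left.
- store_top (a point): Centre of the top of the green push button (32 mm across) on the fixed grey readout box (120 x 110 x 50 mm with a dark display). The button moves straight down.
- store (a joint): Travel of the green button, m: 0 up, 0.006 fully down. Spring: fully down takes 5 N; it comes up when let go.
- bin: Bystander: open red bin 120 x 110 x 60 mm, loose. Origin under its centre. Bin and readout may change places.
- nut_center (a point): Bystander: steel flanged ball nut, standing loose, 52 mm across the foot, 46 mm tall. The point is at its centre.
- block_center (a point): Bystander: steel linear bearing block, loose, 60 x 45 x 32 mm. The point is at its centre.
- driver: Bystander: blue screwdriver, 200 mm long, lying loose beyond the stage. Origin under its middle, on the work surface; x towards the tip.

How it is judged (in metres and radians):
On the way, in this order (a step that is already met when the one before it is completed fails the run):
1. the dial rests with its index on the red line (within 4 mm) (horizontal distance between index and setting_line below 0.004 m and velocity of joint dial between -0.05 and 0.05 rad/s), for 0.3 s.
2. the green button is pressed down (at least 5 of its 6 mm) (horizontal distance between index and setting_line below 0.004 m and value of joint store above 0.005 m), for 0.1 s.
At the end, for the whole second after the job is handed in: The index point is within 4 mm of the inner end of the red line, the dial is at rest (under 0.05 rad/s) and the green button is up again (under 1 mm) (all of step 1 and value of joint store below 0.001 m); the robot touches nothing.
It fails at once if the bar is gripped: the fingers press both of its cheeks (over 1 N each) at once (contact force between each of dial_c2, dial_c3 and the fingers above 1 N).
It fails at once if the button is pressed (over 3 mm) while the dial is off the line (not (horizontal distance between index and setting_line below 0.004 m) and value of joint store above 0.003 m).
It fails at once if the bin, ball nut, bearing block or screwdriver is moved or lifted by more than 20 mm (distance of any of bin, nut_center, block_center, driver from where it was at the start of the episode above 0.02 m).
It also fails if it takes over 64 s, if anything falls off the work surface, if the arm or the gripper's body presses on something with over 40 N, if the wrist force passes 120 N, or if a joint passes its speed limit or range.

## Working session

There is one attempt and no reset: what is moved stays moved. The work goes in short steps, Python scripts to look and compute and a tool call to move; the robot and the scene stay as the last step left them, time stands still between calls to the robot, and variables do not carry over. Pictures are saved under pics/ and viewed, at most 10 in all, crops included, and the job is handed in when it is done.

Besides the shell and the picture viewer there is one more tool, called as name(argument=value, ...) on one line, values as JSON. step_arm: Moves the arm, as the interface text tells. Its arguments: {"type":"object","properties":{"motion":{"type":"array","items":{"type":"object","properties":{"claw":{"type":"number"},"delta_pos":{"type":"array","items":{"type":"number"}},"turn":{"type":"number"}}}},"force":{"type":"number"}},"required":["motion"]}

```bash
mkdir -p pics; cat > h.py <<'E'
from rig import *
import numpy as np, cv2
def ray(f,u,v,z):
    R=np.array(f["R"]);t=np.array(f["t"]).ravel();h=f["img"].shape[0]
    fl=h/2/np.tan(np.radians(f["vertical_fov"])/2)
    d=R.T@np.array([(u-f["cx"])/fl,(v-f["cy"])/fl,1]);c=-R.T@t
    return c+d*(z-c[2])/d[2]
def proj(f,X):
    R=np.array(f["R"]);t=np.array(f["t"]).ravel();h=f["img"].shape[0]
    fl=h/2/np.tan(np.radians(f["vertical_fov"])/2)
    p=R@np.array(X,float)+t
    return np.array([f["cx"]+fl*p[0]/p[2],f["cy"]+fl*p[1]/p[2]])
E
python3 - <<'E'
from h import *
for n in("top","scene"):
    f=grab_frame(n);cv2.imwrite(f"pics/{n}0.png",f["img"][:,:,::-1])
    print(n,f["vertical_fov"],f["cx"],f["cy"],np.round(f["R"],3).tolist(),np.round(f["t"]))
print(sense())
E
```

```text
top 55.401381629467885 325.36221979562345 237.12927721102017 [[0.024, -1.0, -0.005], [-0.995, -0.024, -0.097], [0.097, 0.007, -0.995]] [ -4. 605. 893.]
scene 44.17645598853516 320.1980578577958 256.2603338277341 [[-0.403, 0.915, -0.017], [0.59, 0.246, -0.769], [-0.7, -0.32, -0.639]] [ 258. -282. 1831.]
{'clock': 0.1, 'qpos': array([ 1.14559170e+00,  3.53577194e-01,  1.63407094e+00,  3.36022285e-06,
        1.15519922e+00, -2.39253848e-03]), 'qvel': array([ 1.04160160e-03, -2.10549559e-04, -2.68162941e-03,  1.56164628e-04,
       -3.02006441e-05, -2.43875011e-04]), 'joint_efforts': array([ 5.48722983e-04, -6.06355333e+01, -3.42816961e+01,  8.84695351e-05,
        4.07365951e-03, -1.30868654e-05]), 'eef_pos': array([256.27410973, 569.57803972, 238.63302609]), 'tcp_rot': array([-3.14033797e+00, -6.07437127e-06,  2.71877920e+00]), 'contact_force': array([ 0.75759474, -0.28126374,  0.09812352]), 'wrist_torque': array([-0.00610279, -0.01575047,  0.0157203 ]), 'grasp_force': 0.0, 'opening': 1.0013114228446285}
```

View pics/top0.png

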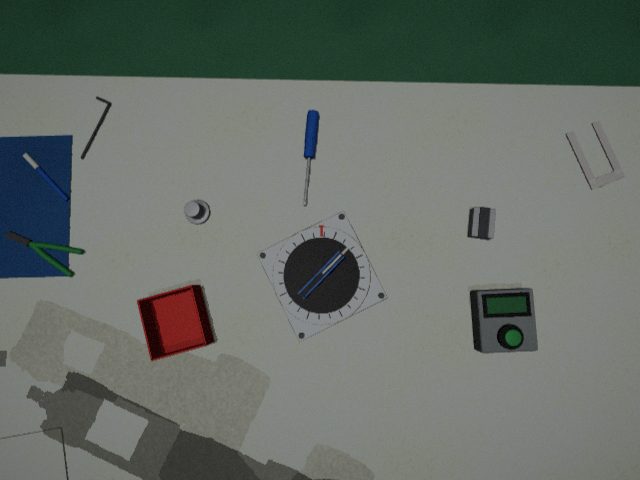

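View pics/scene0.png

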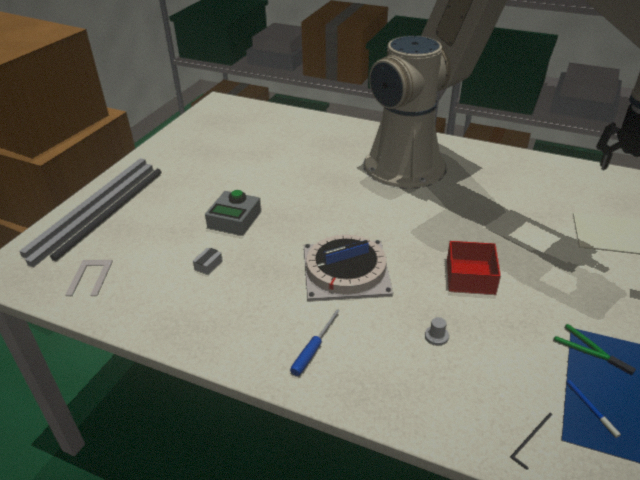

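The top view shows the dial centre near (321,275). The white index points up-right to about (347,247), the red line is at (322,231), and the green button is near (511,337). The bin is at left, and the screwdriver lies beyond the stage.

```bash
cat >> h.py <<'E'
def mask(f,lo,hi,box):
    hsv=cv2.cvtColor(f["img"],cv2.COLOR_RGB2HSV);m=cv2.inRange(hsv,lo,hi)
    k=np.zeros_like(m);x0,y0,x1,y1=box;k[y0:y1,x0:x1]=m[y0:y1,x0:x1];return k
def cen(m):
    n,l,s,c=cv2.connectedComponentsWithStats(m);i=1+np.argmax(s[1:,4]);return c[i],s[i]
def blob(m):
    c=max(cv2.findContours(m,cv2.RETR_EXTERNAL,cv2.CHAIN_APPROX_NONE)[0],key=cv2.contourArea);return c
def pts(f,m,z): 
    v,u=np.nonzero(m);return np.array([ray(f,a,b,z)[:2] for a,b in zip(u,v)])
E
python3 - <<'E'
from h import *
f=grab_frame("top")
m=mask(f,(0,0,0),(179,255,75),(270,225,375,325))
m=cv2.morphologyEx(m,cv2.MORPH_CLOSE,np.ones((9,9),np.uint8))
m=cv2.morphologyEx(m,cv2.MORPH_OPEN,np.ones((9,9),np.uint8))
c=blob(cv2.inRange(m,1,255)); e=cv2.fitEllipse(cv2.convexHull(c));print("dial",e)
C=ray(f,*e[0],44);print(C, [np.linalg.norm(ray(f,e[0][0]+e[1][0]/2,e[0][1],44)-C)])
r=pts(f,mask(f,(0,120,80),(8,255,255),(300,215,345,250)),40);print("red",len(r),r.mean(0), r-C[:2] if len(r)<0 else '')
d=r.mean(0)-C[:2];print("red ang,rad",np.arctan2(d[1],d[0]),np.linalg.norm(d))
b=pts(f,mask(f,(100,120,60),(130,255,255),(290,235,355,310)),76)
bm=b.mean(0);w,v=np.linalg.eigh(np.cov((b-bm).T));print("blue",len(b),bm,v[:,1],np.arctan2(v[1,1],v[0,1]))
g=mask(f,(45,100,40),(85,255,255),(470,315,545,355));gc,_=cen(g);print("green",gc,_)
s=grab_frame("scene")
gs=mask(s,(45,100,40),(85,255,255),(225,185,250,202));gsc,_2=cen(gs);print(gsc,_2)
for z in(50,55,60,65,70):print(z,ray(f,*gc,z),ray(s,*gsc,z))
for n,F,box in(("t",f,(260,210,390,340)),("s",s,(295,220,400,310))):
    x0,y0,x1,y1=box;cv2.imwrite(f"pics/c{n}.png",cv2.resize(F["img"][y0:y1,x0:x1,::-1],None,fx=4.4,fy=4.4,interpolation=2))
E
```

```text
dial ((321.47900390625, 274.6393737792969), (77.6214599609375, 81.82006072998047), 168.80288696289062)
[529.54555639  16.70072635  44.        ] [np.float64(76.4181395386236)]
red 19 [617.50086807  19.08017067] 
red ang,rad 0.02704628133551948 87.98749119816571
blue 256 [530.04172633  17.32519973] [-0.73439764  0.67871946] 2.3955750820770545
green [512.72052402 337.20524017] [505 329  17  17 229]
[236.5  192.76] [232 190  10   6  50]
50 [ 418.23382505 -354.86583492   50.        ] [ 394.9326947  -360.86409435   50.        ]
55 [ 418.77692279 -352.86377804   55.        ] [ 401.30288155 -356.57274574   55.        ]
60 [ 419.32002054 -350.86172116   60.        ] [ 407.67306839 -352.28139712   60.        ]
65 [ 419.86311829 -348.85966428   65.        ] [ 414.04325524 -347.99004851   65.        ]
70 [ 420.40621604 -346.8576074    70.        ] [ 420.41344208 -343.69869989   70.        ]
```

View pics/ct.png

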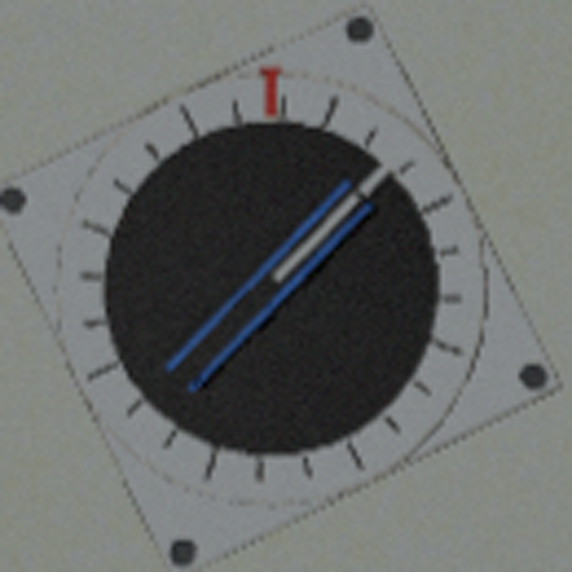

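Crop shows the index about 44° clockwise of the red line, so I'll push the index half anticlockwise. I'll move to the clockwise side of the bar with the fingers shut.

step_arm(motion=[{"claw":0,"delta_pos":[-29.6,-26.1,0],"turn":0},{"claw":0,"delta_pos":[-29.6,-26.1,0],"turn":0},{"claw":0,"delta_pos":[-29.6,-26.1,0],"turn":0},{"claw":0,"delta_pos":[-29.6,-26.1,0],"turn":0},{"claw":0,"delta_pos":[-29.6,-26.1,0],"turn":0},{"claw":0,"delta_pos":[-29.6,-26.1,0],"turn":0},{"claw":0,"delta_pos":[-29.6,-26.1,0],"turn":0},{"claw":0,"delta_pos":[-29.6,-26.1,0],"turn":0}])

```text
clock: 0.87
eef_pos: [387.0, 280.6, 239.3]
tcp_rot: [3.141, 0.0, 2.719]
contact_force: [1.5, -0.5, -0.4]
opening: 0.003
grasp_force: 0.0
```

step_arm(motion=[{"claw":0,"delta_pos":[-29.6,-26.1,0],"turn":0},{"claw":0,"delta_pos":[-29.6,-26.1,0],"turn":0},{"claw":0,"delta_pos":[-29.6,-26.1,0],"turn":0},{"claw":0,"delta_pos":[-29.6,-26.1,0],"turn":0},{"claw":0,"delta_pos":[-29.6,-26.1,0],"turn":0},{"claw":0,"delta_pos":[-29.6,-26.1,0],"turn":0},{"claw":0,"delta_pos":[-29.6,-26.1,0],"turn":0},{"claw":0,"delta_pos":[-29.6,-26.1,0],"turn":0}])

```text
clock: 1.53
eef_pos: [517.4, -7.2, 239.4]
tcp_rot: [3.141, 0.0, 2.719]
contact_force: [0.8, 1.1, -0.4]
opening: -0.002
grasp_force: 0.0
```

step_arm(motion=[{"claw":0,"delta_pos":[-29.6,-26.1,0],"turn":0},{"claw":0,"delta_pos":[0,0,0],"turn":0.11},{"claw":0,"delta_pos":[0,0,0],"turn":0.11},{"claw":0,"delta_pos":[0,0,0],"turn":0.103},{"claw":0,"delta_pos":[0,0,0],"turn":0},{"claw":0,"delta_pos":[0,0,0],"turn":0}])

```text
clock: 2.03
eef_pos: [533.2, -41.2, 239.2]
tcp_rot: [-3.141, -0.0, 2.399]
contact_force: [-0.5, -0.2, 0.7]
opening: -0.0
grasp_force: 0.0
```

step_arm(motion=[{"claw":0,"delta_pos":[0,0,38],"turn":0},{"claw":0,"delta_pos":[0,0,38],"turn":0},{"claw":0,"delta_pos":[0,0,38],"turn":0},{"claw":0,"delta_pos":[0,0,38],"turn":0},{"claw":0,"delta_pos":[0,0,25],"turn":0},{"claw":0,"delta_pos":[0,0,0],"turn":0},{"claw":0,"delta_pos":[0,0,0],"turn":0}])

```text
clock: 2.62
eef_pos: [532.5, -40.8, 61.6]
tcp_rot: [-3.14, -0.002, 2.399]
contact_force: [0.2, 0.1, -0.0]
opening: -0.001
grasp_force: 0.0
```

```bash
python3 - <<'E'
from h import *
s=grab_frame("scene");x0,y0,x1,y1=265,160,425,310
cv2.imwrite("pics/s1.png",cv2.resize(s["img"][y0:y1,x0:x1,::-1],None,fx=4,fy=4,interpolation=2))
print(sense()["eef_pos"],proj(s,[533,-41,54]))
E
```

```text
[533.78946611 -40.97802338  63.07420715] [322.31334073 248.47944709]
```

View pics/s1.png

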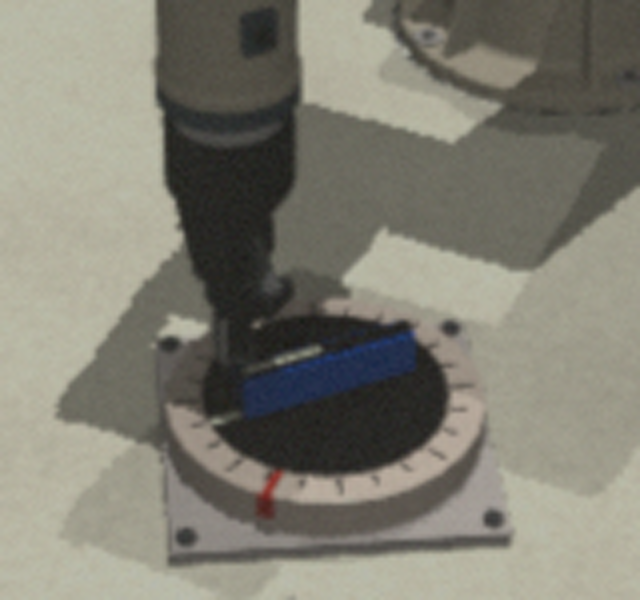

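The fingertips sit behind the bar's index half, clear of it (crop ~ (230,370)). Approaching it gently now.

step_arm(motion=[{"claw":0,"delta_pos":[0,4,0],"turn":0},{"claw":0,"delta_pos":[0,4,0],"turn":0},{"claw":0,"delta_pos":[0,3,0],"turn":0},{"claw":0,"delta_pos":[0,3,0],"turn":0},{"claw":0,"delta_pos":[0,0,0],"turn":0}])

```text
clock: 3.08
eef_pos: [543.8, -30.4, 63.1]
tcp_rot: [3.14, 0.001, 2.396]
contact_force: [-0.4, -0.6, 0.5]
opening: 0.001
grasp_force: 0.0
```

step_arm(motion=[{"claw":0,"delta_pos":[0,2,0],"turn":0},{"claw":0,"delta_pos":[0,2,0],"turn":0},{"claw":0,"delta_pos":[0,2,0],"turn":0}])

```text
clock: 3.33
eef_pos: [546.7, -26.5, 62.3]
tcp_rot: [-3.141, -0.0, 2.396]
contact_force: [-1.2, -5.7, 2.4]
opening: 0.001
grasp_force: 2.4
```

```bash
cat >> h.py <<'E'
def bar(f,C=np.array([529.7,17.])):
    m=mask(f,(100,120,60),(130,255,255),(270,225,375,325));b=pts(f,m,76)
    bm=b.mean(0);w,v=np.linalg.eigh(np.cov((b-bm).T));a=np.arctan2(v[1,1],v[0,1])
    return len(b),np.round(bm,1),(a+np.pi/2)%np.pi-np.pi/2
E
python3 - <<'E'
from h import *
f=grab_frame("top");print(bar(f));s=sense();p=s["eef_pos"][:2]-[529.7,17];y=s["tcp_rot"][2];print(s["eef_pos"],p@[-np.cos(y),-np.sin(y)],p@[np.sin(y),-np.cos(y)],s["contact_force"])
E
```

```text
h.py:24: RuntimeWarning: Mean of empty slice.
  bm=b.mean(0);w,v=np.linalg.eigh(np.cov((b-bm).T));a=np.arctan2(v[1,1],v[0,1])
  ret = ret.dtype.type(ret / rcount)
  avg = a.mean(axis, **keepdims_kw)
  ret = um.true_divide(
h.py:24: RuntimeWarning: Degrees of freedom <= 0 for slice
  bm=b.mean(0);w,v=np.linalg.eigh(np.cov((b-bm).T));a=np.arctan2(v[1,1],v[0,1])
  c *= np.true_divide(1, fact)
  c *= np.true_divide(1, fact)
Traceback (most recent call last):
ValueError: not enough values to unpack (expected 2, got 0)

During handling of the above exception, another exception occurred:

Traceback (most recent call last):
  File "h.py", line 24, in bar
    bm=b.mean(0);w,v=np.linalg.eigh(np.cov((b-bm).T));a=np.arctan2(v[1,1],v[0,1])
                     ~~~~~~~~~~~~~~^^^^^^^^^^^^^^^^^^
numpy.linalg.LinAlgError: 0-dimensional array given. Array must be at least two-dimensional
```

Contact at about 20 mm offset; the arm hides the bar from the top camera. I'll orbit about 0.6 rad around the dial axis, then check.

step_arm(motion=[{"claw":0,"delta_pos":[-1.12,2.56,0],"turn":-0.06},{"claw":0,"delta_pos":[-1.12,2.56,0],"turn":-0.06},{"claw":0,"delta_pos":[-1.12,2.56,0],"turn":-0.06},{"claw":0,"delta_pos":[-1.12,2.56,0],"turn":-0.06},{"claw":0,"delta_pos":[-1.12,2.56,0],"turn":-0.06},{"claw":0,"delta_pos":[0,0,0],"turn":0}])

```text
clock: 3.88
eef_pos: [559.0, -19.6, 62.2]
tcp_rot: [-3.141, 0.0, 2.699]
contact_force: [0.0, -1.6, 1.0]
opening: -0.001
grasp_force: 0.9
```

step_arm(motion=[{"claw":0,"delta_pos":[-1.12,2.56,0],"turn":-0.06},{"claw":0,"delta_pos":[-1.12,2.56,0],"turn":-0.06},{"claw":0,"delta_pos":[-1.12,2.56,0],"turn":-0.06},{"claw":0,"delta_pos":[-1.12,2.56,0],"turn":-0.06},{"claw":0,"delta_pos":[-1.12,2.56,0],"turn":-0.06},{"claw":0,"delta_pos":[0,0,0],"turn":0},{"claw":0,"delta_pos":[0,0,0],"turn":0}])

```text
clock: 4.47
eef_pos: [568.4, -9.2, 62.2]
tcp_rot: [3.142, 0.0, 2.993]
contact_force: [1.0, -1.3, -0.1]
opening: 0.001
grasp_force: 0.8
```

```bash
python3 - <<'E'
from h import *
s=sense();p=s["eef_pos"][:2]-[529.7,17];y=s["tcp_rot"][2];print(s["eef_pos"],y,p@[-np.cos(y),-np.sin(y)],p@[np.sin(y),-np.cos(y)],s["contact_force"])
for n,(x0,y0,x1,y1) in(("top",(240,190,400,350)),("scene",(285,210,405,310))):
    f=grab_frame(n);cv2.imwrite(f"pics/{n}2.png",f["img"][:,:,::-1])
    im=cv2.resize(f["img"][y0:y1,x0:x1,::-1],(400,400));a=im if n=="top" else np.hstack([a,im])
cv2.imwrite("pics/p2.png",a)
E
```

```text
[568.38012483  -9.15261279  62.2433348 ] 2.9926702820583104 42.1323245265018 -20.12407618554368 [ 1.04252464 -1.3222499  -0.14917616]
```

View pics/p2.png

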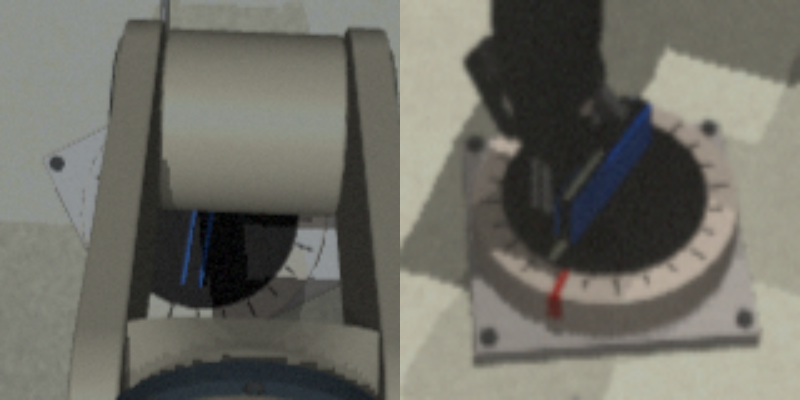

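The view shows the index just short of the red line, still clockwise of it. Pushing another 0.12 rad, then backing off for a clear top view.

step_arm(motion=[{"claw":0,"delta_pos":[-0.8,1.7,0],"turn":-0.04},{"claw":0,"delta_pos":[-0.8,1.7,0],"turn":-0.04},{"claw":0,"delta_pos":[-0.8,1.7,0],"turn":-0.04},{"claw":0,"delta_pos":[0,0,0],"turn":0},{"claw":0,"delta_pos":[0,0,0],"turn":0}])

```text
clock: 4.98
eef_pos: [571.1, -4.4, 62.3]
tcp_rot: [-3.142, 0.0, 3.113]
contact_force: [1.0, -3.1, -2.0]
opening: 0.0
grasp_force: 1.3
```

```bash
python3 - <<'E'
from h import *
s=sense();p=s["eef_pos"][:2]-[529.7,17];y=s["tcp_rot"][2];print(s["eef_pos"],y,p@[-np.cos(y),-np.sin(y)],p@[np.sin(y),-np.cos(y)],s["contact_force"])
E
```

```text
[571.13653489  -4.36969618  62.28794285] 3.1134472500784933 42.02150302962463 -20.195138562810918 [ 1.02727229 -3.13142449 -1.96154335]
```

step_arm(motion=[{"claw":0,"delta_pos":[0,-10,0],"turn":0},{"claw":0,"delta_pos":[0,-30,0],"turn":0},{"claw":0,"delta_pos":[0,-40,-10],"turn":0},{"claw":0,"delta_pos":[0,-40,-10],"turn":0},{"claw":0,"delta_pos":[0,-40,-10],"turn":0},{"claw":0,"delta_pos":[0,0,0],"turn":0},{"claw":0,"delta_pos":[0,0,0],"turn":0}])

```text
clock: 5.57
eef_pos: [566.8, -166.6, 92.8]
tcp_rot: [3.142, 0.001, 3.111]
contact_force: [0.4, 0.4, -0.5]
opening: -0.003
grasp_force: 0.0
```

```bash
python3 - <<'E'
from h import *
f=grab_frame("top");print(bar(f))
r=pts(f,mask(f,(0,120,80),(8,255,255),(300,215,345,250)),40)
if len(r): d=r.mean(0)-[529.7,17];print(len(r),np.arctan2(d[1],d[0]))
im=cv2.resize(f["img"][200:340,250:390,::-1],(400,400),interpolation=2)
s=grab_frame("scene");cv2.imwrite("pics/p3.png",np.hstack([im,cv2.resize(s["img"][210:310,295:395,::-1],(400,400),interpolation=2)]))
E
```

```text
(236, array([530.3,  17.3]), np.float64(-0.021861525786786018))
21 0.023523081331581652
```

View pics/p3.png

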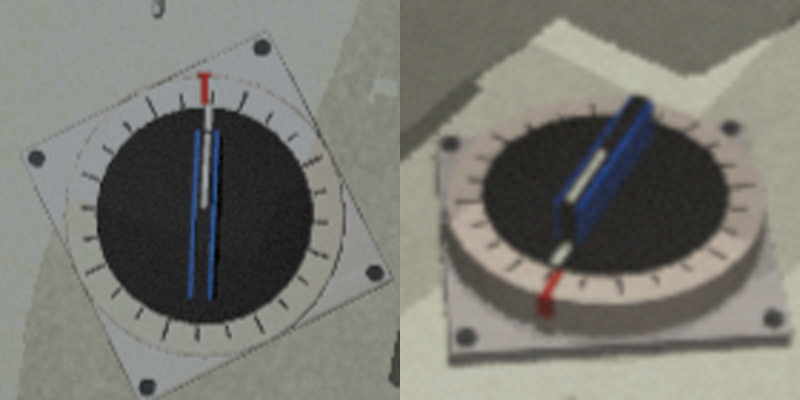

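The top view shows the index (209,117) about 0.045 rad (3.4 mm) clockwise of the red line (205,88). One more small push of that size should do it.

step_arm(motion=[{"claw":0,"delta_pos":[-7.6,0,10.5],"turn":-0.045},{"claw":0,"delta_pos":[0,40,10],"turn":0},{"claw":0,"delta_pos":[0,40,10],"turn":0},{"claw":0,"delta_pos":[0,40,0],"turn":0},{"claw":0,"delta_pos":[0,25,0],"turn":0},{"claw":0,"delta_pos":[0,10,0],"turn":0},{"claw":0,"delta_pos":[0,4,0],"turn":0},{"claw":0,"delta_pos":[0,0,0],"turn":0}])

```text
clock: 6.33
eef_pos: [571.1, -4.3, 61.5]
tcp_rot: [-3.142, -0.001, -3.12]
contact_force: [0.4, -0.4, -0.1]
opening: 0.002
grasp_force: 0.0
```

step_arm(motion=[{"claw":0,"delta_pos":[0,2,0],"turn":0},{"claw":0,"delta_pos":[0,1.5,0],"turn":0},{"claw":0,"delta_pos":[0,1.5,0],"turn":0},{"claw":0,"delta_pos":[0,0,0],"turn":0},{"claw":0,"delta_pos":[0,0,0],"turn":0}])

```text
clock: 6.75
eef_pos: [571.8, -1.4, 61.9]
tcp_rot: [-3.141, 0.001, -3.123]
contact_force: [0.5, -3.0, -0.7]
opening: -0.002
grasp_force: 2.2
```

step_arm(motion=[{"claw":0,"delta_pos":[0,-10,0],"turn":0},{"claw":0,"delta_pos":[0,-30,0],"turn":0},{"claw":0,"delta_pos":[0,-40,-20],"turn":0},{"claw":0,"delta_pos":[0,-40,-25],"turn":0},{"claw":0,"delta_pos":[0,-35,-25],"turn":0},{"claw":0,"delta_pos":[0,0,0],"turn":0},{"claw":0,"delta_pos":[0,0,0],"turn":0}])

```text
clock: 7.33
eef_pos: [575.0, -149.2, 128.2]
tcp_rot: [-3.141, 0.003, -3.126]
contact_force: [-1.0, 0.8, -0.6]
opening: 0.001
grasp_force: 0.0
```

```bash
python3 - <<'E'
from h import *
f=grab_frame("top");print(bar(f))
r=pts(f,mask(f,(0,120,80),(8,255,255),(300,215,345,250)),40)
d=r.mean(0)-[529.9,17.1];print(len(r),np.arctan2(d[1],d[0]),sense()["eef_pos"],sense()["tcp_rot"])
im=cv2.resize(f["img"][200:340,250:390,::-1],(400,400),interpolation=2)
s=grab_frame("scene");cv2.imwrite("pics/p4.png",np.hstack([im,cv2.resize(s["img"][210:310,295:395,::-1],(400,400),interpolation=2)]))
E
```

```text
(241, array([529.9,  17.5]), np.float64(0.061131345036129936))
21 0.022440498124153517 [ 573.96017394 -147.69918913  126.88133689] [ 3.14111987e+00  4.07618630e-04 -3.12464962e+00]
```

View pics/p4.png

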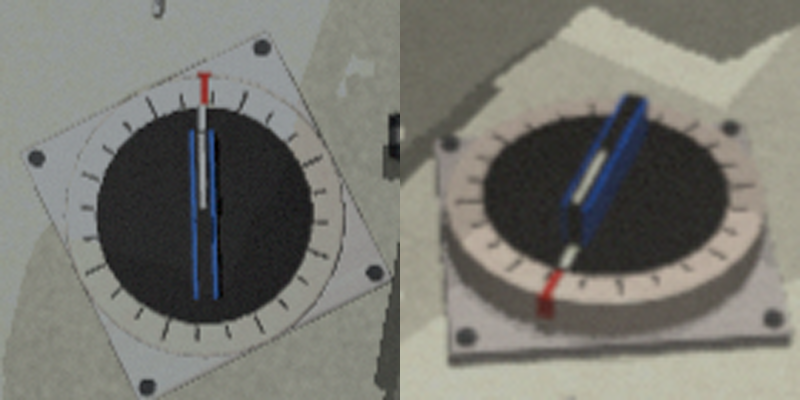

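Both crops show the index now slightly past the line, anticlockwise by about 0.039 rad (2.9 mm). I'll correct it by nudging the other end of the bar from the same side.

step_arm(motion=[{"claw":0,"delta_pos":[28,0,10],"turn":0},{"claw":0,"delta_pos":[28,0,10],"turn":0},{"claw":0,"delta_pos":[27.4,0,10],"turn":0},{"claw":0,"delta_pos":[0,30,20],"turn":0},{"claw":0,"delta_pos":[0,40,14.6],"turn":0},{"claw":0,"delta_pos":[0,40,0],"turn":0},{"claw":0,"delta_pos":[0,17,0],"turn":0},{"claw":0,"delta_pos":[0,0,0],"turn":0}])

```text
clock: 8.1
eef_pos: [486.5, -18.2, 61.1]
tcp_rot: [3.141, -0.004, -3.118]
contact_force: [0.4, 0.9, -0.3]
opening: -0.004
grasp_force: 0.0
```

```bash
cat >> h.py <<'E'
def avg(n=8):
    L=[]
    for i in range(n): grab_frame("scene");s=sense();L.append(np.r_[s["eef_pos"],s["tcp_rot"][2]%(2*np.pi),s["contact_force"]])
    return np.round(np.mean(L,0),3),np.round(np.std(L,0),3)
E
python3 -c "
from h import *
print(avg())"
```

```text
(array([ 4.88003e+02, -2.21020e+01,  6.20270e+01,  3.16200e+00,
       -1.40000e-02,  5.50000e-02, -6.70000e-02]), array([0.469, 1.134, 0.346, 0.002, 0.373, 0.455, 0.148]))
```

step_arm(motion=[{"claw":0,"delta_pos":[0,8,0],"turn":0},{"claw":0,"delta_pos":[0,4,0],"turn":0},{"claw":0,"delta_pos":[0,2,0],"turn":0},{"claw":0,"delta_pos":[0,1.5,0],"turn":0},{"claw":0,"delta_pos":[0,1.5,0],"turn":0},{"claw":0,"delta_pos":[0,0,0],"turn":0}])

```text
clock: 9.0
eef_pos: [488.1, -5.3, 62.4]
tcp_rot: [-3.141, -0.0, -3.122]
contact_force: [0.0, -0.3, 0.1]
opening: 0.002
grasp_force: 0.2
```

```bash
python3 -c "
from h import *
print(avg())"
```

```text
(array([ 4.88164e+02, -5.38500e+00,  6.24410e+01,  3.16100e+00,
       -1.90000e-02,  2.90000e-02,  3.57000e-01]), array([0.018, 0.056, 0.008, 0.   , 0.482, 0.532, 0.545]))
```

step_arm(motion=[{"claw":0,"delta_pos":[0,-10,0],"turn":0},{"claw":0,"delta_pos":[0,-30,0],"turn":0},{"claw":0,"delta_pos":[0,-40,-30],"turn":0},{"claw":0,"delta_pos":[0,-40,-30],"turn":0},{"claw":0,"delta_pos":[0,-40,-30],"turn":0},{"claw":0,"delta_pos":[0,-40,0],"turn":0},{"claw":0,"delta_pos":[0,0,0],"turn":0},{"claw":0,"delta_pos":[0,0,0],"turn":0}])

```text
clock: 10.07
eef_pos: [491.4, -187.9, 137.8]
tcp_rot: [-3.141, 0.001, -3.126]
contact_force: [-0.8, 0.6, -0.8]
opening: -0.002
grasp_force: 0.0
```

```bash
python3 - <<'E'
from h import *
for i in range(3):
    f=grab_frame("top");print(bar(f))
    r=pts(f,mask(f,(0,120,80),(8,255,255),(300,215,345,250)),40)
    d=r.mean(0)-[529.9,17.3];print(len(r),np.arctan2(d[1],d[0]))
print(avg())
im=cv2.resize(f["img"][200:340,250:390,::-1],(400,400),interpolation=2)
s=grab_frame("scene");cv2.imwrite("pics/p5.png",np.hstack([im,cv2.resize(s["img"][210:310,295:395,::-1],(400,400),interpolation=2)]))
E
```

```text
(243, array([529.1,  17.3]), np.float64(0.03223809727679017))
22 0.021655005330900992
(244, array([529.8,  17.5]), np.float64(0.03566494484205052))
20 0.020815470557137745
(240, array([528.9,  17.3]), np.float64(0.03183922834780972))
20 0.020820263647455733
(array([ 4.91442e+02, -1.84488e+02,  1.37122e+02,  3.16200e+00,
       -1.39000e-01,  1.12000e-01,  7.50000e-02]), array([0.223, 0.227, 0.178, 0.   , 0.335, 0.36 , 0.655]))
```

View pics/p5.png

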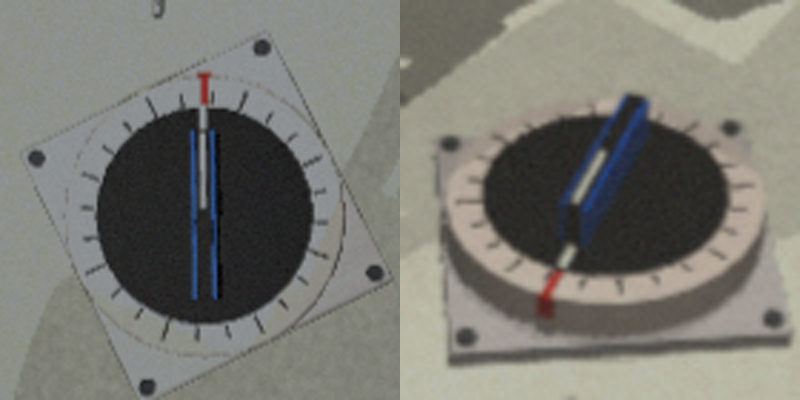

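The index lies on the red line in both views, within about 1 mm. Next I'll go to the green button.

step_arm(motion=[{"claw":0,"delta_pos":[14,-33,0],"turn":0},{"claw":0,"delta_pos":[15,-33,0],"turn":0},{"claw":0,"delta_pos":[15,-32,0],"turn":0},{"claw":0,"delta_pos":[15,-32,0],"turn":0},{"claw":0,"delta_pos":[14.8,-31.8,0],"turn":0},{"claw":0,"delta_pos":[0,0,20],"turn":0},{"claw":0,"delta_pos":[0,0,22],"turn":0},{"claw":0,"delta_pos":[0,0,0],"turn":0}])

```text
clock: 11.33
eef_pos: [418.7, -347.7, 92.3]
tcp_rot: [3.138, -0.004, -3.124]
contact_force: [0.1, 0.0, -1.8]
opening: -0.0
grasp_force: 0.0
```

```bash
python3 - <<'E'
from h import *
print(avg(6))
s=grab_frame("scene");cv2.imwrite("pics/p6.png",cv2.resize(s["img"][150:250,180:300,::-1],(600,500),interpolation=2))
E
```

```text
(array([ 4.21047e+02, -3.48348e+02,  9.57450e+01,  3.16100e+00,
        1.99000e-01,  2.60000e-02,  4.73000e-01]), array([0.839, 0.36 , 0.992, 0.   , 0.755, 0.352, 0.318]))
```

View pics/p6.png

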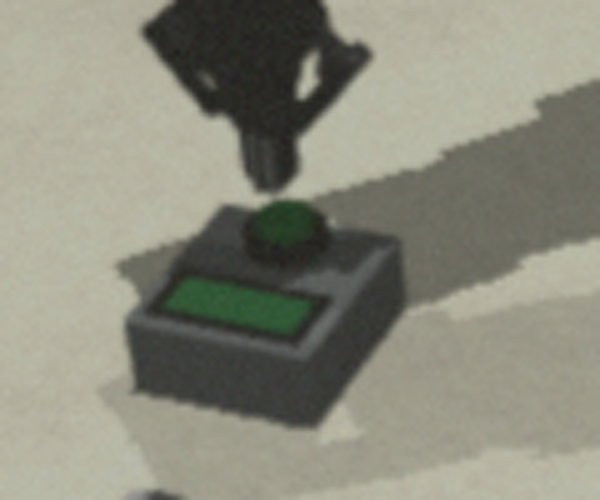

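The fingertips (270,190) hover over the button (287,222); checking the alignment by projection.

```bash
python3 - <<'E'
from h import *
s=grab_frame("scene")
for z in(50,60,65,68,88):p=proj(s,[421,-348.3,z]);print(z,(p-[180,150])*5)
c=cen(mask(s,(45,100,40),(85,255,255),(225,180,250,203)));print((c[0]-[180,150])*5,c[1])
for z in(60,64,68):print(z,ray(s,*c[0],z))
E
```

```text
50 [278.55882485 243.22330792]
60 [276.57509691 227.95389844]
65 [275.57731498 220.27364124]
68 [274.97673851 215.65080565]
88 [270.93592745 184.5473476 ]
[286.875 212.5  ] [236 191   4   4   8]
60 [ 405.63875464 -350.69753754   60.        ]
64 [ 410.74396725 -347.27151494   64.        ]
68 [ 415.84917986 -343.84549235   68.        ]
```

step_arm(motion=[{"claw":0,"delta_pos":[2,2.5,0],"turn":0},{"claw":0,"delta_pos":[0,0,14],"turn":0},{"claw":0,"delta_pos":[0,0,3],"turn":0},{"claw":0,"delta_pos":[0,0,2],"turn":0},{"claw":0,"delta_pos":[0,0,0],"turn":0},{"claw":0,"delta_pos":[0,0,0],"turn":0}])

```text
clock: 12.23
eef_pos: [418.7, -345.8, 76.7]
tcp_rot: [3.141, -0.001, -3.123]
contact_force: [-0.8, 3.1, 4.2]
opening: -0.001
grasp_force: 1.6
```

step_arm(motion=[{"claw":0,"delta_pos":[0,0,2],"turn":0},{"claw":0,"delta_pos":[0,0,2],"turn":0},{"claw":0,"delta_pos":[0,0,0],"turn":0},{"claw":0,"delta_pos":[0,0,0],"turn":0}])

```text
clock: 12.57
eef_pos: [418.9, -346.1, 73.8]
tcp_rot: [3.142, 0.0, -3.122]
contact_force: [-5.4, 5.4, 20.1]
opening: 0.003
grasp_force: 10.1
```

step_arm(motion=[{"claw":0,"delta_pos":[0,0,1],"turn":0},{"claw":0,"delta_pos":[0,0,0],"turn":0},{"claw":0,"delta_pos":[0,0,0],"turn":0},{"claw":0,"delta_pos":[0,0,0],"turn":0}])

```text
clock: 12.9
eef_pos: [419.0, -346.1, 73.6]
tcp_rot: [-3.141, 0.0, -3.122]
contact_force: [-7.4, 7.5, 29.4]
opening: -0.001
grasp_force: 15.2
```

```bash
python3 - <<'E'
from h import *
print(avg(4))
s=grab_frame("scene");cv2.imwrite("pics/p7.png",cv2.resize(s["img"][150:250,180:300,::-1],(600,500),interpolation=2))
E
```

```text
(array([ 418.951, -346.125,   73.612,    3.161,   -7.352,    7.641,
         30.432]), array([0.006, 0.008, 0.01 , 0.   , 0.305, 0.87 , 0.657]))
```

View pics/p7.png

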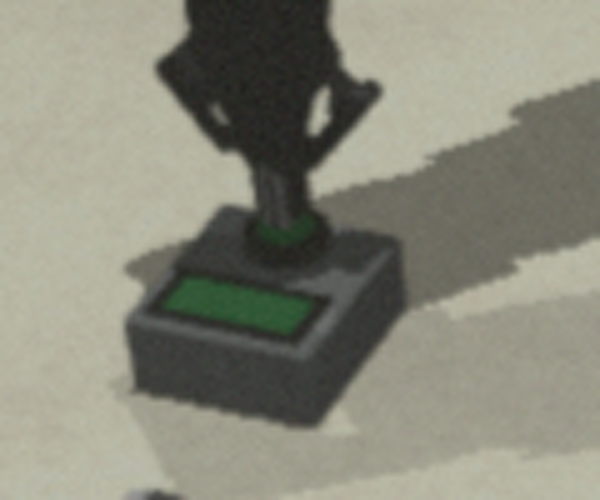

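The fingertips are on the button with 30 N against a hard stop. To confirm the full travel I'll lift slowly and see where contact ends.

step_arm(motion=[{"claw":0,"delta_pos":[0,0,-4],"turn":0},{"claw":0,"delta_pos":[0,0,-3],"turn":0},{"claw":0,"delta_pos":[0,0,0],"turn":0},{"claw":0,"delta_pos":[0,0,0],"turn":0},{"claw":0,"delta_pos":[0,0,0],"turn":0}])

```text
clock: 13.57
eef_pos: [419.2, -346.4, 78.4]
tcp_rot: [-3.141, 0.001, -3.122]
contact_force: [0.7, 0.0, 2.6]
opening: 0.004
grasp_force: 1.1
```

```bash
python3 -c "
from h import *
print(avg(8))"
```

```text
(array([ 419.165, -346.388,   78.38 ,    3.161,    1.006,   -0.833,
          2.444]), array([0.02 , 0.022, 0.053, 0.   , 0.304, 0.569, 0.566]))
```

step_arm(motion=[{"claw":0,"delta_pos":[0,0,-1],"turn":0},{"claw":0,"delta_pos":[0,0,0],"turn":0},{"claw":0,"delta_pos":[0,0,0],"turn":0}])

```text
clock: 14.22
eef_pos: [418.8, -346.1, 79.4]
tcp_rot: [3.142, -0.0, -3.122]
contact_force: [0.8, -0.6, 1.2]
opening: -0.003
grasp_force: 0.8
```

```bash
python3 -c "
from h import *
print(avg(8))"
```

```text
(array([ 418.798, -346.055,   79.401,    3.161,    0.67 ,   -0.795,
          1.242]), array([0.008, 0.009, 0.016, 0.   , 0.768, 0.278, 0.325]))
```

Contact persists up to 79.4 mm against a stop at 73.6 mm, so the button went all the way down. Backing away.

step_arm(motion=[{"claw":0,"delta_pos":[0,0,-20],"turn":0},{"claw":0,"delta_pos":[0,0,-35],"turn":0},{"claw":0,"delta_pos":[0,0,-35],"turn":0},{"claw":0,"delta_pos":[0,0,-20],"turn":0},{"claw":0,"delta_pos":[0,0,0],"turn":0},{"claw":0,"delta_pos":[0,0,0],"turn":0},{"claw":0,"delta_pos":[0,0,0],"turn":0}])

```text
clock: 15.2
eef_pos: [418.2, -345.5, 188.5]
tcp_rot: [3.14, -0.001, -3.122]
contact_force: [-0.1, 0.5, 0.3]
opening: 0.003
grasp_force: 0.0
```

```bash
python3 - <<'E'
from h import *
f=grab_frame("top");b=bar(f);print(b)
r=pts(f,mask(f,(0,120,80),(8,255,255),(300,215,345,250)),40);d=r.mean(0)-[529.9,17.3];a=np.arctan2(d[1],d[0]);print(a)
print(avg(4))
if abs(a-b[2])<.035: print(sign_off())
E
```

```text
(240, array([528.7,  17.2]), np.float64(0.029925998942368803))
0.01966105332317667
(array([ 4.18168e+02, -3.45491e+02,  1.88034e+02,  3.16100e+00,
       -3.13000e-01, -2.09000e-01,  3.62000e-01]), array([0.139, 0.129, 0.151, 0.   , 0.46 , 0.647, 0.259]))
the job is handed in; nothing more can be done
None
```

I set the dial to within about 1 mm of the red line by the camera, pressed the green button down to its stop, backed the arm clear and handed the job in; the hand-in call returned no verdict.

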